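Put a pile of pen-counter goods back in their display trays

TASK

A customer has left four things piled up on the pen counter: an ink bottle on a cardboard carton of cartridges, on a flat metal pencil tin, on a black pen case. Working down from the top, set each one gently, the right way up and lying flat, into its own empty walnut display tray (the tray of pens is taken): the bottle in the one with the round recess, and the carton, the tin and the case in the short, the middle-sized and the long rectangular tray, each along its tray. Do not drop or tip anything, and leave the tape dispenser and the cup of pens where they stand.

Things in the scene. Friction and masses are not known exactly. Their poses are not given: they have to be found in the camera images.
- ink_bottle: Small round ink bottle, dark blue-black glass with a paper label and black cap: body 40 mm diameter up to 26 mm height, then a shoulder to the cap, 27 mm diameter, 45 mm high in all; about 70 g. At the start it stands on the carton, on top of the pile, its underside 72 mm above the counter. Origin at the centre of its underside, z up; its turn about z does not matter.
- cartridge_carton: Closed brown cardboard carton with a white paper band, 84 x 40 mm, 24 mm high, about 50 g. Third in the pile from below, its underside at 48 mm. Origin at the centre of its underside, z up; x along its 84 mm length, y across its 40 mm width; either way round will do.
- pencil_tin: Flat bright metal tin, 126 x 46 mm, 18 mm high, about 110 g. Second in the pile from below, its underside at 30 mm. Origin at the centre of its underside, z up; x along its 126 mm length, y across its 46 mm width; either way round will do. Its lid does not open.
- pen_case: Black hard pen case, 160 x 56 mm, 30 mm high, about 160 g, at the bottom of the pile, standing on the counter. Origin at the centre of its underside, z up; x along its 160 mm length, y across its 56 mm width; either way round will do. Does not open. Its length is within 15 degrees of world y; the things on it lie roughly along it, near its middle.
- bottle_tray: Square walnut display block, 78 x 78 mm, 9 mm high, with a round recess 60 mm in diameter and 4 mm deep, lined with cork, empty at the start: the recess floor is 5 mm above the counter. The place of the ink bottle, which has 10 mm to spare all round. Fixed to the counter. Origin at the centre of its underside, z up.
- carton_tray: The shortest walnut display tray, empty at the start: outside 112 x 68 mm, rectangular recess 104 x 60 mm, lined with cork, its floor 5 mm above the counter; rim top 9 mm above the counter. Place of the carton, 10 mm to spare all round. Fixed; origin at the centre of its underside, x along its length (within 15 degrees of world y), z up.
- tin_tray: The middle-sized walnut display tray, empty at the start: outside 154 x 74 mm, rectangular recess 146 x 66 mm, lined with cork, its floor 5 mm above the counter; rim top 9 mm above the counter. Place of the pencil tin, 10 mm to spare all round. Fixed; origin at the centre of its underside, x along its length (within 15 degrees of world y), z up.
- case_tray: The longest walnut display tray, empty at the start: outside 188 x 84 mm, rectangular recess 180 x 76 mm, lined with cork, its floor 5 mm above the counter; rim top 9 mm above the counter. Place of the pen case, 10 mm to spare all round. Fixed; origin at the centre of its underside, x along its length (within 15 degrees of world y), z up.
- tape_dispenser: Bystander: grey desk tape dispenser with a clear roll, 125 x 52 mm, 70 mm high, 700 g, standing loose among the trays; origin at the centre of its underside, x along its length. Leave it where it is.
- pen_cup: Bystander: dark metal cup of coloured pens, 72 mm in diameter, 90 mm high, the pens to about 150 mm, standing loose beyond the trays; origin at the centre of its underside. Leave it where it is.
There are look-alikes about, which are no part of the job. What is shaped like the pencil_tin but yellow is not meant.

How it is judged:
By the outcome, as a careful person would: the job done as asked, in the order asked, and still so for the second after the job is handed in, with the robot touching nothing.
It also fails if it takes over 115 s, if anything falls off the work surface, if the arm or the gripper's body presses on something with over 40 N, if the wrist force passes 120 N, or if a joint passes its speed limit or range.

ROBOT

A 6-joint arm with a two-finger parallel gripper is mounted at the origin on the work surface. World frame = base frame: x ahead of the robot, y to its left, z up, the work surface at z = 0. Lengths are in mm, angles in rad, forces in N, time in s.
With the tool pointing down it reaches from about 350 to 875 mm from the base axis. Payload 4.2 kg.
Tool frame: the origin (TCP) lies midway between the tips of the shut fingers; the grasp point (between the pads) lies 19 mm behind it (arm.hold_point_z is the distance from the TCP to the grasp point, in mm); z points along the fingers, y is the line along which they close (so a half turn about z gives the same grasp; the last joint's range is limited). The gripper opens to 85 mm and grips with 20 to 120 N. Pads are 22 mm wide; open, the fingers measure 114 mm over their backs; the gripper's body (76 mm by 85 mm) begins 54 mm behind the grasp point. The pads swing forward as they close: fully open they stand 13 mm farther back than shut.
Start: joints at [1.511, 0.385, 0.008, 0, -1.194, -0.259], TCP at [195.859, 593.497, 231.312] pointing down, gripper open.
Joint ranges: [-3.14, 3.14], [-1.21, 2.06], [-1.07, 1.41], [-3.16, 2.05], [-2.99, -0.16], [-3.1, 3.1]. Speed limits (rad/s): [2.79, 2.79, 3.14, 3.14, 3.14, 3.14].

INTERFACE

Orientations are given as a unit quaternion [x, y, z, w].
In Python, from bench import arm, vision gives the robot as it stands. The module is installed in compiled form; this text tells all that it offers.
- The arm moves only by the tool servo_tool, never from a script. Its argument "plan" is a list of rows, each a list of 7 numbers: the shift along the world's x, y, z each as a share of 300 mm, from -1 to 1, then the turn, a rotation vector about the world's x, y, z each as a share of 2 rad, from -1 to 1, then the opening, from 0 (shut) to 1 (fully open). A call has 1 to 20 rows; each row shifts and turns the commanded pose from where the row before left it; what a row does not reach is not made up. A row lasts 1/8 s, in which the tool goes at most 62.5 mm and 10.7 degrees, less where a joint would pass 70% of its speed; a pose out of reach is approached as far as the arm can. A call with a number of a shift or a turn outside -1 to 1 is refused whole. A call with a gripper value outside its range is refused whole. The fingers move at their own pace and stop on an object; the grip force is fixed at half the most. Time passes only in rows, so rows that do not move let the fingers close. It gives the time, the measured TCP pose, the force, the opening and the grip force at its end, in the units of the state.
- arm.read_state(): the state, without advancing time (a new reading comes with each control period).
- vision.get_image(name): name is "side" or "top"; returns a dict with "image" (480x640x3 uint8, red, green, blue), "z_map" (480x640 float32, mm along the optical axis (not along the pixel's ray), 0 where there is no reading), "K" (3x3 intrinsics, pixels), "world_to_cam" (4x4, takes a point from world to camera coordinates). Camera axes: x right, y down, z forward; pixel columns grow to the right and rows downward; lengths in mm; the calibration is good to about 2 mm. A picture is of the moment at which its call begins.
- arm.job_done(): hands the job in; it is judged then, once.
The state is a dict: "clock": time; "joints": joint angles; "joint_vel": joint speeds; "joint_efforts": joint torques, N m; "position": TCP position; "ee_rot": TCP orientation; "contact_force": force on the tool from outside, world axes, zero at the start; "wrist_torque": the same for the moment, N m; "gripper_width": finger opening in mm; "grasp_force": force on a finger pad.
Only numpy, scipy, OpenCV 4.12 (cv2) and the standard library are available. Lean on these libraries where they do the work, as an engineer would, in place of code of your own. Each camera call takes 0.05 s, during which the arm holds its last target. There are 200 camera calls.

## Working session

There is one attempt and no reset: what is moved stays moved. The work goes in short steps, Python scripts to look and compute and a tool call to move; the robot and the scene stay as the last step left them, time stands still between calls to the robot, and variables do not carry over. Pictures are saved under pics/ and viewed, at most 14 in all, crops included, and the job is handed in when it is done.

Besides the shell and the picture viewer there is one more tool, called after "Call:" as name([rows], argument=value, ...), one row to a line, values as JSON. servo_tool: Moves the arm, as the interface text tells. Its arguments: {"type":"object","properties":{"plan":{"type":"array"}},"required":["plan"]}

```bash
mkdir -p pics
cat > h.py <<'E'
import numpy as np, cv2
from bench import arm, vision
def grab(n, save=None):
    d=vision.get_image(n)
    if save: cv2.imwrite('pics/%s.png'%save, cv2.cvtColor(d['image'],cv2.COLOR_RGB2BGR))
    np.savez('%s.npz'%n, **d)
    return d
def load(n): return dict(np.load('%s.npz'%n))
def pts(d):
    K=d['K'];z=d['z_map'].astype(float);v,u=np.mgrid[:z.shape[0],:z.shape[1]]
    P=np.stack([(u-K[0,2])*z/K[0,0],(v-K[1,2])*z/K[1,1],z],-1)
    T=np.linalg.inv(d['world_to_cam']); W=P@T[:3,:3].T+T[:3,3]; W[z==0]=np.nan
    return W
def ray(d,uv,h):
    K=d['K'];T=np.linalg.inv(d['world_to_cam'])
    uv=np.atleast_2d(np.asarray(uv,float))
    r=np.c_[(uv-K[[0,1],2])/K[[0,1],[0,1]],np.ones(len(uv))]@T[:3,:3].T
    return T[:3,3]+r*((h-T[2,3])/r[:,2])[:,None]
E
python3 - <<'E'
from h import *
for n in('top','side'):
    d=grab(n,n+'0'); T=np.linalg.inv(d['world_to_cam']); print(n,d['K'].round(1).tolist(),T.round(3).tolist(), (d['z_map']==0).mean())
print(arm.read_state())
E
```

```text
top [[545.8, 0.0, 317.7], [0.0, 545.8, 239.3], [0.0, 0.0, 1.0]] [[-0.03, -0.998, 0.054, 493.73], [-1.0, 0.03, -0.007, 14.33], [0.005, -0.055, -0.998, 1377.539], [0.0, 0.0, 0.0, 1.0]] 0.003922526041666667
side [[505.2, 0.0, 325.3], [0.0, 505.2, 245.5], [0.0, 0.0, 1.0]] [[0.912, -0.23, 0.341, 193.011], [-0.411, -0.508, 0.757, -838.943], [-0.001, -0.83, -0.558, 716.643], [0.0, 0.0, 0.0, 1.0]] 0.004095052083333333
{'clock': 0.1, 'joints': array([ 1.51059423e+00,  3.85462261e-01,  6.74808756e-03, -4.38408278e-04,
       -1.19399779e+00, -2.58620368e-01]), 'joint_vel': array([-0.00022679, -0.00418947,  0.00195815,  0.00195826, -0.00032429,
       -0.00048061]), 'joint_efforts': array([-4.84399134e-04, -3.93317986e+01,  1.88930690e+01,  4.19799283e+00,
       -2.56746142e-03,  4.56209619e-06]), 'position': array([195.71205789, 593.00990068, 230.33533324]), 'ee_rot': array([ 9.87307603e-01, -1.58816681e-01, -1.07878685e-04,  9.73288759e-04]), 'contact_force': array([ 0.03773663,  0.00659478, -0.71453926]), 'wrist_torque': array([ 0.02316744, -0.0150209 , -0.0431455 ]), 'grasp_force': 0.0, 'gripper_width': 85.57741932824307}
```

View pics/top0.png

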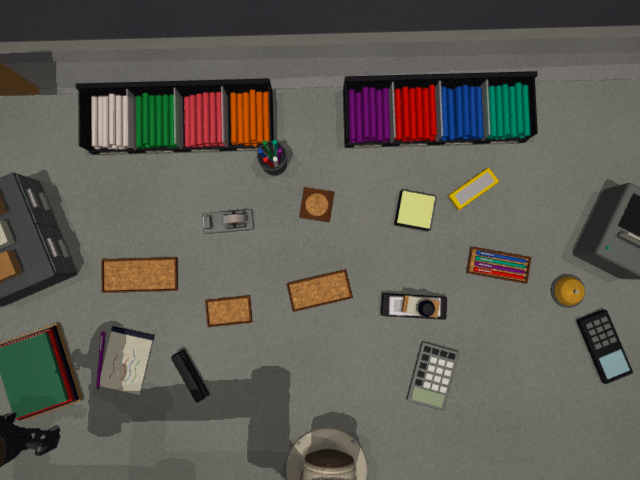

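View pics/side0.png

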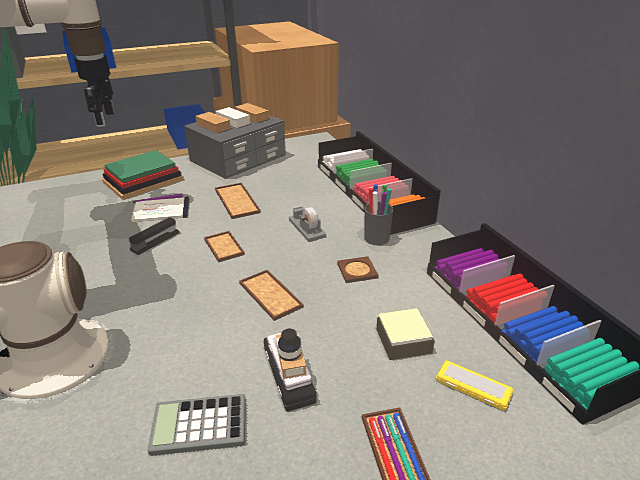

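The top view shows the pile at about (413,306) and these empty trays: bottle (317,204), carton (229,310), tin (320,290), case (140,275). The tape dispenser is at (228,220) and the cup at (272,157). The yellow tin at (473,189) is the look-alike. The side view agrees, with the bottle at (290,345) on the stack.

Run:
```python
from h import *
d=load('top'); W=pts(d); im=d['image']
hsv=cv2.cvtColor(im,cv2.COLOR_RGB2HSV)
m=cv2.inRange(hsv,(8,90,120),(22,255,255)); 
m=cv2.morphologyEx(m,cv2.MORPH_CLOSE,np.ones((3,3)))
def rect(uvc,h):
    P=ray(d,uvc,h)[:,:2].astype(np.float32); (c,s,a)=cv2.minAreaRect(P)
    b=cv2.boxPoints((c,s,a)); e=[b[1]-b[0],b[2]-b[1]]; e=max(e,key=np.linalg.norm)
    yaw=np.degrees(np.arctan2(e[1],e[0]))%180
    return np.round(c,1),np.round(sorted(s),1),round(float(yaw),1)
cs,_=cv2.findContours(m,cv2.RETR_EXTERNAL,cv2.CHAIN_APPROX_NONE)
for c in cs:
    u=c[:,0].mean(0)
    if cv2.contourArea(c)>300 and 90<u[0]<370 and 180<u[1]<340:
        print('cork',u.round(),*rect(c[:,0],5),cv2.contourArea(c))
# pile by heights
roi=np.zeros(m.shape,bool); roi[275:335,365:465]=1
for lo,hi,h in((105,125,117),(60,80,72),(40,54,48),(20,36,30)):
    k=roi&(W[...,2]>lo)&(W[...,2]<hi); v,u=np.nonzero(k)
    print('h',h,k.sum(),np.nanmedian(W[k],0).round(1),*rect(np.c_[u,v],h))
k=roi&(W[...,2]>15); v,u=np.nonzero(k); print('case all',*rect(np.c_[u,v],30))
for n,(a,b,c,e) in dict(tape=(200,240,195,260),cup=(135,180,250,292)).items():
    r=np.zeros(m.shape,bool); r[a:b,c:e]=1; k=r&(W[...,2]>15); print(n,np.nanmin(W[k],0).round(),np.nanmax(W[k],0).round())
print('counter',np.nanmedian(W[330:345,300:360,2]))
cv2.imwrite('pics/c1.png',cv2.resize(cv2.cvtColor(im[270:340,365:465],cv2.COLOR_RGB2BGR),None,fx=7,fy=7,interpolation=cv2.INTER_NEAREST))
ds=load('side'); cv2.imwrite('pics/c2.png',cv2.resize(cv2.cvtColor(ds['image'][310:430,220:360],cv2.COLOR_RGB2BGR),None,fx=5,fy=5,interpolation=cv2.INTER_NEAREST))
```

```text
cork [228. 311.] [396.5 233.5] [ 56. 100.] 94.5 839.5
cork [319. 290.] [440.5   5.2] [ 63.1 141.8] 101.5 1333.0
cork [139. 275.] [493.6 454.9] [ 72.1 175.3] 89.5 1941.0
cork [316. 204.] [656.6   6.5] [53.3 55.6] 88.3 370.0
h 117 118 [ 394.6 -240.8  116.6] [ 395.3 -241.2] [26.7 26.7] 151.7
h 72 365 [ 401.8 -216.8   71.7] [ 397.9 -233.5] [40.2 86.5] 78.8
h 48 379 [ 400.  -185.5   47.2] [ 397.5 -223.5] [ 46.3 126.4] 86.9
h 30 451 [ 395.2 -219.3   28.9] [ 395.9 -225.5] [ 56.2 160.1] 85.0
case all [ 396.  -225.1] [ 58.1 160.9] 85.0
tape [594. 168.  15.] [649. 293.  74.]
cup [732.  75.  15.] [830. 168. 152.]
counter -0.07013273325583214
```

View pics/c1.png

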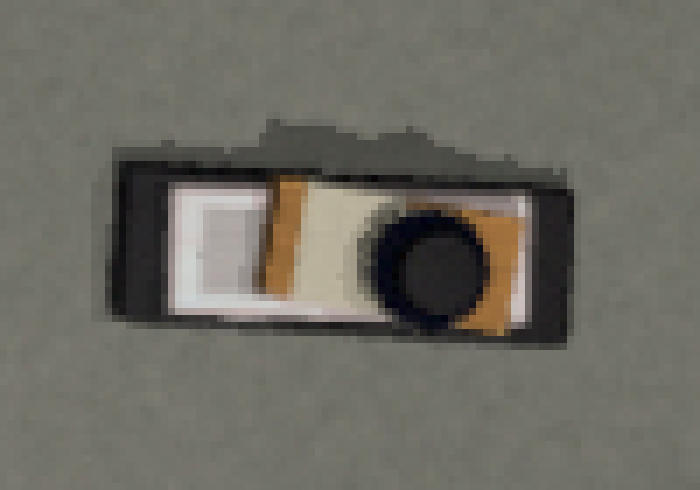

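View pics/c2.png

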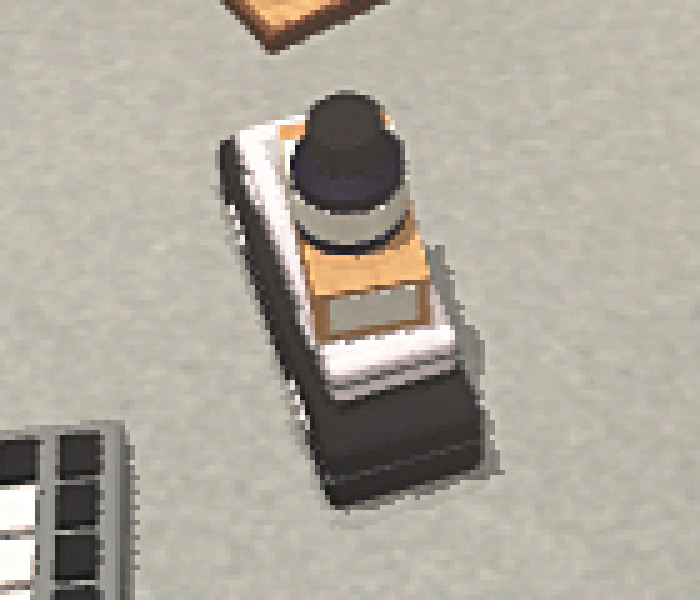

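The crops show the bottle cap at about (435,270) in the top crop. It stands on the carton, which is turned about 8° from the tin, and the layers are otherwise flat. I'll cross-check the poses with the side camera while the arm starts moving.

Run:
```python
from h import *
def pca(P):
    w,V=np.linalg.eigh(np.cov(P.T)); return P.mean(0).round(1), (np.sqrt(12*w)).round(1), round(float(np.degrees(np.arctan2(V[1,1],V[0,1]))%180),1)
for n in('top','side'):
    d=load(n); im=d['image']; hsv=cv2.cvtColor(im,cv2.COLOR_RGB2HSV); W=pts(d)
    m=cv2.morphologyEx(cv2.inRange(hsv,(8,90,100),(22,255,255)),cv2.MORPH_CLOSE,np.ones((3,3)))
    k,l,st,c=cv2.connectedComponentsWithStats(m)
    for i in range(1,k):
        if st[i,4]<150: continue
        v,u=np.nonzero(l==i); P=ray(d,np.c_[u,v],5)[:,:2]
        if 350<P[:,0].mean()<700 and -60<P[:,1].mean()<500: print(n,*pca(P),round(float(np.nanmedian(W[l==i][:,2])),1))
    r=(abs(W[...,0]-396)<60)&(abs(W[...,1]+225)<110)
    for lo,hi in((112,122),(66,78),(44,52)):
        q=W[r&(W[...,2]>lo)&(W[...,2]<hi)]; print(n,lo,len(q),q.min(0).round(1),q.max(0).round(1))
```

```text
top [657.3   6. ] [50.9 51.2] 121.8 5.2
top [493.4 455.3] [ 73.8 178.4] 90.2 5.1
top [440.6   5.3] [ 63.9 143.3] 101.3 5.0
top [395.8 234.3] [ 57.8 103.2] 94.6 5.0
top 112 106 [ 382.6 -255.1  112.1] [ 407.9 -228.4  121.8]
top 66 342 [ 371.  -279.5   66. ] [ 423.3 -190.8   77.9]
top 44 305 [ 371.2 -287.8   44.1] [ 422.7 -161.8   52. ]
side [492.1 456.4] [ 83.1 183.7] 90.1 6.4
side [394.7 237.4] [ 67.1 111.1] 94.3 6.7
side [657.2  10.3] [77.3 78.4] 18.6 8.5
side [440.    5.8] [ 73.5 152.8] 101.1 6.6
side 112 176 [ 379.8 -258.1  112.2] [ 406.  -229.8  120.2]
side 66 354 [ 369.2 -282.3   66. ] [ 423.2 -191.9   77.9]
side 44 435 [ 368.3 -291.2   44. ] [ 416.6 -161.7   51.9]
```

Call:
servo_tool([
  [0.13,-0.1,0,0,0,-0.09,1],
  [0.13,-0.1,0,0,0,-0.09,1],
  [0.13,-0.1,0,0,0,-0.09,1],
  [0.13,-0.1,0,0,0,-0.09,1],
  [0.13,-0.1,0,0,0,-0.09,1],
  [0,-0.15,0,0,0,-0.09,1],
  [0,-0.15,0,0,0,-0.09,1],
  [0,-0.15,0,0,0,-0.09,1],
  [0,-0.15,0,0,0,0,1],
  [0,-0.15,0,0,0,0,1],
  [0,-0.15,0,0,0,0,1],
  [0,-0.15,0,0,0,0,1],
])

```text
clock: 1.6
position: [390.4, 126.9, 231.1]
ee_rot: [-0.638, 0.77, 0.0, -0.0]
contact_force: [-0.6, -0.9, -0.3]
gripper_width: 85.1
grasp_force: 0.0
```

Call:
servo_tool([
  [0.013,-0.15,0,0,0,0,1],
  [0,-0.15,0,0,0,0,1],
  [0,-0.15,0,0,0,0,1],
  [0,-0.15,0,0,0,0,1],
  [0,-0.15,0,0,0,0,1],
  [0,-0.15,0,0,0,0,1],
  [0,-0.15,-0.1,0,0,0,1],
  [0,-0.13,-0.1,0,0,0,1],
  [0,-0.05,-0.1,0,0,0,1],
  [0,0,-0.05,0,0,0,1],
  [0,0,0,0,0,0,1],
  [0,0,0,0,0,0,1],
])

```text
clock: 3.1
position: [395.2, -240.5, 126.9]
ee_rot: [-0.638, 0.77, -0.0, 0.0]
contact_force: [0.2, -0.6, 0.1]
gripper_width: 85.6
grasp_force: 0.0
```

Run:
```python
from h import *
d=grab('side'); W=pts(d); s=arm.read_state(); p=s['position']; print(p.round(1),s['gripper_width'])
q=W[(np.linalg.norm(W[...,:2]-p[:2],axis=-1)<75)&(W[...,2]>122)]
h,e=np.histogram(q[:,2],bins=np.arange(120,200,5)); print(h.tolist())
c=d['image'][200:440,180:440]
cv2.imwrite('pics/a1.png',cv2.resize(cv2.cvtColor(c,cv2.COLOR_RGB2BGR),None,fx=2.4,fy=2.4))
```

```text
[ 395.4 -240.4  127.2] 85.3526571249484
[0, 0, 0, 0, 12, 22, 46, 45, 42, 50, 45, 36, 37, 83, 206]
```

View pics/a1.png

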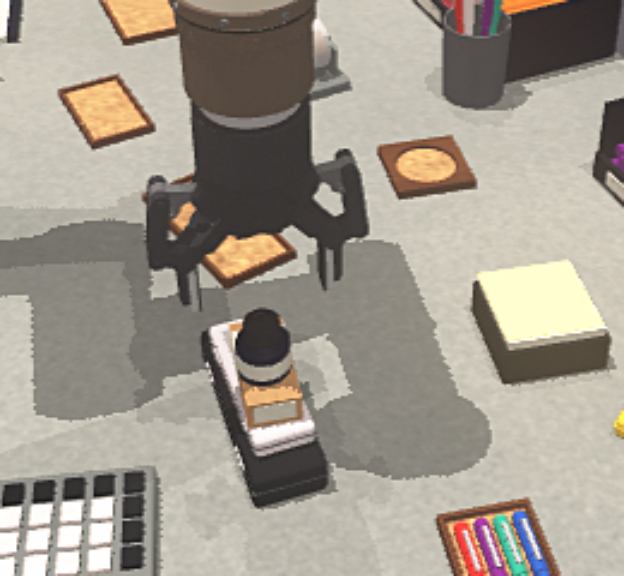

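The picture shows the open fingers evenly either side of the cap (263,330), with the tips about 13 mm above the TCP. Descending and gripping.

Call:
servo_tool([
  [0,-0.004,-0.05,0,0,0,1],
  [0,0,-0.05,0,0,0,1],
  [0,0,-0.05,0,0,0,1],
  [0,0,-0.027,0,0,0,0.8],
  [0,0,0,0,0,0,0.7],
  [0,0,0,0,0,0,0.6],
  [0,0,0,0,0,0,0.55],
  [0,0,0,0,0,0,0.5],
  [0,0,0,0,0,0,0.45],
  [0,0,0,0,0,0,0.4],
  [0,0,0,0,0,0,0],
  [0,0,0,0,0,0,0],
  [0,0,0,0,0,0,0],
])

```text
clock: 4.78
position: [395.0, -241.8, 73.8]
ee_rot: [-0.638, 0.77, -0.0, 0.0]
contact_force: [-1.9, 0.4, 5.1]
gripper_width: 38.2
grasp_force: 60.0
```

Call:
servo_tool([
  [0,0,0.02,0,0,0,0],
  [0,0,0.03,0,0,0,0],
  [0,0,0.05,0,0,0,0],
  [0,0,0.07,0,0,0,0],
  [0,0,0.07,0,0,0,0],
  [0,0,0.06,0,0,0,0],
  [0.033,0.028,0,0,0,0,0],
  [0.07,0.07,0,0,0,0,0],
  [0.1,0.1,0,0,0,0,0],
  [0.12,0.11,0,0,0,0,0],
  [0.12,0.11,0,0,0,0,0],
  [0.12,0.11,0,0,0,0,0],
  [0.12,0.11,0,0,0,0,0],
  [0.1,0.1,0,0,0,0,0],
  [0.06,0.06,0,0,0,0,0],
  [0.03,0.03,0,0,0,0,0],
  [0,0,0,0,0,0,0],
  [0,0,0,0,0,0,0],
])

```text
clock: 7.02
position: [655.9, 6.1, 163.0]
ee_rot: [-0.637, 0.771, 0.0, -0.0]
contact_force: [0.3, -0.3, 0.2]
gripper_width: 38.2
grasp_force: 60.2
```

Run:
```python
from h import *
d=grab('side'); W=pts(d); s=arm.read_state(); p=s['position']; print(p.round(1),s['gripper_width'],s['contact_force'])
c=d['image'][130:370,200:440]
cv2.imwrite('pics/a2.png',cv2.resize(cv2.cvtColor(c,cv2.COLOR_RGB2BGR),None,fx=2.4,fy=2.4))
t=grab('top'); W=pts(t)
r=(abs(W[...,0]-396)<60)&(abs(W[...,1]+225)<110); k=r&(W[...,2]>62)&(W[...,2]<80); v,u=np.nonzero(k)
x=cv2.minAreaRect(ray(t,np.c_[u,v],72)[:,:2].astype(np.float32)); print(x)
```

```text
[655.9   5.9 163.3] 37.99736842493811 [ 0.08029198 -0.20968516 -0.25865801]
((397.696533203125, -234.2518768310547), (84.88443756103516, 40.198341369628906), 78.82149505615234)
```

View pics/a2.png

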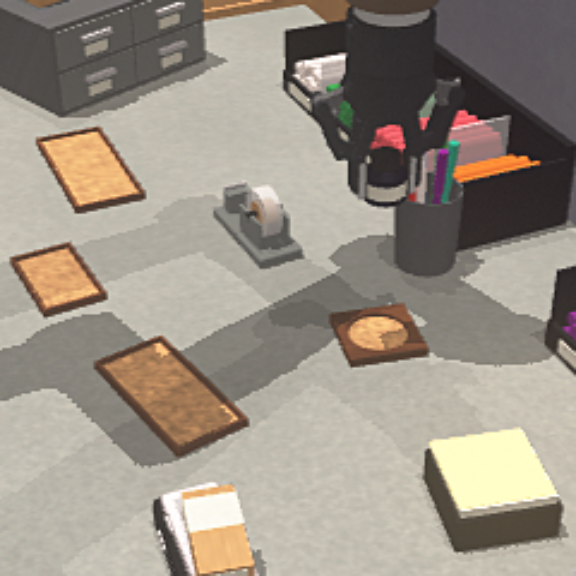

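The bottle at (385,180) is upright in the grip over its tray at (378,335). The carton is undisturbed. Lowering now.

Call:
servo_tool([
  [0.004,0,-0.04,0,0,0,0],
  [0,0,-0.08,0,0,0,0],
  [0,0,-0.1,0,0,0,0],
  [0,0,-0.1,0,0,0,0],
  [0,0,-0.08,0,0,0,0],
  [0,0,-0.05,0,0,0,0],
  [0,0,-0.03,0,0,0,0],
  [0,0,-0.015,0,0,0,0],
  [0,0,-0.007,0,0,0,0],
  [0,0,-0.004,0,0,0,0],
  [0,0,-0.003,0,0,0,0],
  [0,0,0,0,0,0,0],
  [0,0,0,0,0,0,0],
])

```text
clock: 8.75
position: [658.0, 6.7, 10.7]
ee_rot: [-0.638, 0.77, -0.0, 0.0]
contact_force: [0.3, 0.2, -0.7]
gripper_width: 38.3
grasp_force: 60.2
```

Call:
servo_tool([
  [0,0,-0.003,0,0,0,0],
  [0,0,-0.003,0,0,0,0],
  [0,0,-0.003,0,0,0,0],
  [0,0,0,0,0,0,0],
  [0,0,0,0,0,0,0],
])

```text
clock: 9.38
position: [657.9, 6.7, 7.8]
ee_rot: [-0.638, 0.77, 0.0, -0.0]
contact_force: [-0.2, -0.3, -0.0]
gripper_width: 38.1
grasp_force: 60.2
```

Call:
servo_tool([
  [0,0,-0.002,0,0,0,0],
  [0,0,-0.002,0,0,0,0],
  [0,0,0,0,0,0,0],
  [0,0,0,0,0,0,0],
])

```text
clock: 9.88
position: [657.9, 6.7, 7.0]
ee_rot: [-0.638, 0.77, -0.0, 0.0]
contact_force: [0.2, 1.1, 2.2]
gripper_width: 38.3
grasp_force: 60.5
```

Contact. Releasing and rising, then on to the carton.

Call:
servo_tool([
  [0,0,0,0,0,0,0.5],
  [0,0,0,0,0,0,0.6],
  [0,0,0,0,0,0,0.8],
  [0,0,0,0,0,0,1],
  [0,0,0,0,0,0,1],
  [0,0,0.03,0,0,0,1],
  [0,0,0.06,0,0,0,1],
  [0,0,0.1,0,0,0,1],
  [0,0,0.15,0,0,0,1],
  [0,0,0.1,0,0,0,1],
  [-0.11,-0.1,0,0,0,0,1],
  [-0.12,-0.11,0,0,0,0,1],
  [-0.12,-0.11,0,0,0,0,1],
  [-0.12,-0.11,0,0,0,0,1],
  [-0.12,-0.11,0,0,0,0,1],
  [-0.12,-0.11,0,0,0,0,1],
  [-0.11,-0.1,0,0,0,0,1],
  [-0.05,-0.04,0,0,0,0,1],
  [0,0,0,0,0,0,1],
  [0,0,0,0,0,0,1],
])

```text
clock: 12.38
position: [398.0, -230.1, 139.2]
ee_rot: [-0.638, 0.77, -0.001, 0.001]
contact_force: [-0.8, 0.3, 0.4]
gripper_width: 85.6
grasp_force: 0.0
```

Run:
```python
from h import *
t=grab('top'); d=grab('side'); s=arm.read_state(); print(s['position'].round(1))
for n,t in(('top',t),('side',d)):
    W=pts(t)
    r=(abs(W[...,0]-657)<50)&(abs(W[...,1]-6)<50)
    q=W[r&(W[...,2]>46)&(W[...,2]<56)]; print(n,'cap',len(q),(q.min(0)+q.max(0))/2, (q.max(0)-q.min(0))[:2])
```

```text
[ 397.9 -229.8  138.8]
top cap 81 [657.61759392   6.53539064  50.67621669] [25.10442186 24.58411161]
side cap 79 [656.64003951   4.35916627  50.21867803] [25.57090292 29.46400416]
```

The bottle stands centred in its recess, cap top at 50 mm. Now the carton.

Call:
servo_tool([
  [0,-0.014,-0.07,0,0,0,1],
  [0,0,-0.1,0,0,0,1],
  [0,0,-0.07,0,0,0,1],
  [0,0,-0.04,0,0,0,1],
  [0,0,-0.015,0,0,0,0.8],
  [0,0,0,0,0,0,0.7],
  [0,0,0,0,0,0,0.6],
  [0,0,0,0,0,0,0.55],
  [0,0,0,0,0,0,0.5],
  [0,0,0,0,0,0,0.45],
  [0,0,0,0,0,0,0.4],
  [0,0,0,0,0,0,0],
  [0,0,0,0,0,0,0],
  [0,0,0,0,0,0,0],
])

```text
clock: 14.22
position: [397.2, -234.6, 50.7]
ee_rot: [-0.638, 0.77, -0.0, 0.0]
contact_force: [-0.8, 1.4, 5.9]
gripper_width: 38.6
grasp_force: 60.6
```

Call:
servo_tool([
  [0,0,0.02,0,0,0,0],
  [0,0,0.03,0,0,0,0],
  [0,0,0.05,0,0,0,0],
  [0,0,0.07,0,0,0,0],
  [0,0,0.07,0,0,0,0],
  [0,0,0.06,0,0,0,0],
  [0,0.03,0,0,0,0.013,0],
  [0,0.07,0,0,0,0.02,0],
  [0,0.11,0,0,0,0.02,0],
  [0,0.14,0,0,0,0.02,0],
  [0,0.15,0,0,0,0.02,0],
  [0,0.15,0,0,0,0.02,0],
  [0,0.15,0,0,0,0.02,0],
  [0,0.15,0,0,0,0,0],
  [0,0.15,0,0,0,0,0],
  [0,0.15,0,0,0,0,0],
  [0,0.14,0,0,0,0,0],
  [0,0.1,0,0,0,0,0],
  [0,0.055,0,0,0,0,0],
  [0,0.018,0,0,0,0,0],
])

```text
clock: 16.73
position: [396.3, 234.6, 139.5]
ee_rot: [0.734, -0.679, -0.0, 0.001]
contact_force: [-0.4, 0.2, -0.7]
gripper_width: 39.0
grasp_force: 60.3
```

Run:
```python
from h import *
t=grab('top'); d=grab('side'); s=arm.read_state(); print(s['position'].round(1),s['ee_rot'].round(3),s['gripper_width'])
W=pts(t); r=(abs(W[...,0]-396)<60)&(abs(W[...,1]+225)<110); k=r&(W[...,2]>42)&(W[...,2]<54); v,u=np.nonzero(k)
print(cv2.minAreaRect(ray(t,np.c_[u,v],48)[:,:2].astype(np.float32)))
k=r&(W[...,2]>15); v,u=np.nonzero(k); print(cv2.minAreaRect(ray(t,np.c_[u,v],30)[:,:2].astype(np.float32)))
cv2.imwrite('pics/a3.png',cv2.resize(cv2.cvtColor(d['image'][130:370,120:360],cv2.COLOR_RGB2BGR),None,fx=2.4,fy=2.4))
```

```text
[396.5 234.  139.8] [ 0.734 -0.679 -0.     0.001] 39.00340554940787
((397.1918029785156, -223.53427124023438), (126.3193359375, 46.62176513671875), 86.41179656982422)
((395.9617004394531, -225.13523864746094), (160.88601684570312, 58.146888732910156), 84.9903335571289)
```

View pics/a3.png

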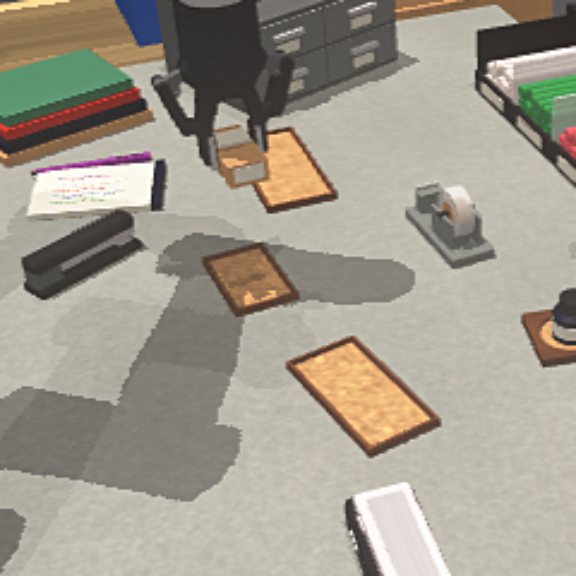

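The carton is gripped level at (240,155) above its tray (250,278). The bottle is standing in its recess at (570,320). Lowering.

Call:
servo_tool([
  [0,0,-0.05,0,0,0,0],
  [0,0,-0.1,0,0,0,0],
  [0,0,-0.1,0,0,0,0],
  [0,0,-0.08,0,0,0,0],
  [0,0,-0.05,0,0,0,0],
  [0,0,-0.03,0,0,0,0],
  [0,0,-0.013,0,0,0,0],
  [0,0,-0.005,0,0,0,0],
  [0,0,-0.004,0,0,0,0],
  [0,0,0,0,0,0,0],
  [0,0,0,0,0,0,0],
])

```text
clock: 18.2
position: [397.0, 234.6, 10.8]
ee_rot: [0.734, -0.679, -0.0, -0.0]
contact_force: [0.5, 0.6, -0.2]
gripper_width: 38.8
grasp_force: 60.3
```

Call:
servo_tool([
  [0,0,-0.003,0,0,0,0],
  [0,0,-0.003,0,0,0,0],
  [0,0,-0.003,0,0,0,0],
  [0,0,-0.002,0,0,0,0],
  [0,0,0,0,0,0,0],
  [0,0,0,0,0,0,0],
])

```text
clock: 18.95
position: [396.8, 234.4, 7.7]
ee_rot: [0.734, -0.679, 0.0, -0.0]
contact_force: [-1.6, -1.0, 5.3]
gripper_width: 39.0
grasp_force: 60.9
```

Call:
servo_tool([
  [0,0,0,0,0,0,0.5],
  [0,0,0,0,0,0,0.6],
  [0,0,0,0,0,0,0.8],
  [0,0,0,0,0,0,1],
  [0,0,0,0,0,0,1],
  [0,0,0.03,0,0,0,1],
  [0,0,0.07,0,0,0,1],
  [0,0,0.1,0,0,0,1],
  [0,0,0.1,0,0,0,1],
  [0,-0.15,0.05,0,0,-0.034,1],
  [0,-0.17,0,0,0,-0.034,1],
  [0,-0.17,0,0,0,0,1],
  [0,-0.17,0,0,0,0,1],
  [0,-0.17,0,0,0,0,1],
  [0,-0.17,0,0,0,0,1],
  [0,-0.17,0,0,0,0,1],
  [0,-0.17,0,0,0,0,1],
  [0,-0.15,0,0,0,0,1],
  [0,-0.04,0,0,0,0,1],
  [0,0,0,0,0,0,1],
])

```text
clock: 21.45
position: [396.6, -225.0, 112.4]
ee_rot: [-0.686, 0.728, -0.0, 0.0]
contact_force: [-0.2, 1.3, -0.4]
gripper_width: 85.4
grasp_force: 0.0
```

Run:
```python
from h import *
t=grab('top'); s=arm.read_state(); print(s['position'].round(1),s['ee_rot'].round(3))
W=pts(t); r=(abs(W[...,0]-396)<60)&(abs(W[...,1]-234)<80); k=r&(W[...,2]>20)&(W[...,2]<40); v,u=np.nonzero(k)
print(cv2.minAreaRect(ray(t,np.c_[u,v],29)[:,:2].astype(np.float32)),np.median(W[k][:,2]),np.percentile(W[k][:,2],[5,95]))
```

```text
[ 396.6 -224.3  112.4] [-0.686  0.727  0.     0.   ]
((398.6405029296875, 232.6585693359375), (40.35884094238281, 85.40505981445312), 3.940817356109619) 28.900402232717852 [23.8397875  33.15443273]
```

The carton lies flat in its tray, top at 29 mm and yaw matching the tray. Now the tin.

Call:
servo_tool([
  [0.002,0.003,-0.06,0,0,0,1],
  [0,0,-0.08,0,0,0,1],
  [0,0,-0.07,0,0,0,1],
  [0,0,-0.04,0,0,0,1],
  [0,0,-0.018,0,0,0,0.8],
  [0,0,0,0,0,0,0.7],
  [0,0,0,0,0,0,0.65],
  [0,0,0,0,0,0,0.6],
  [0,0,0,0,0,0,0.55],
  [0,0,0,0,0,0,0.5],
  [0,0,0,0,0,0,0.45],
  [0,0,0,0,0,0,0],
  [0,0,0,0,0,0,0],
  [0,0,0,0,0,0,0],
])

```text
clock: 23.25
position: [397.4, -223.8, 32.4]
ee_rot: [-0.686, 0.727, -0.0, -0.0]
contact_force: [-1.4, 1.0, 4.8]
gripper_width: 44.5
grasp_force: 61.7
```

Call:
servo_tool([
  [0,0,0.02,0,0,0,0],
  [0,0,0.03,0,0,0,0],
  [0,0,0.05,0,0,0,0],
  [0,0,0.07,0,0,0,0],
  [0,0,0.07,0,0,0,0],
  [0,0,0.06,0,0,0,0],
  [0.01,0.03,0,0,0,0.014,0],
  [0.02,0.07,0,0,0,0.019,0],
  [0.02,0.1,0,0,0,0.019,0],
  [0.02,0.12,0,0,0,0.019,0],
  [0.02,0.12,0,0,0,0.019,0],
  [0.02,0.12,0,0,0,0.019,0],
  [0.02,0.1,0,0,0,0.019,0],
  [0.01,0.07,0,0,0,0,0],
  [0.004,0.03,0,0,0,0,0],
  [0,0.004,0,0,0,0,0],
  [0,0,0,0,0,0,0],
  [0,0,0,0,0,0,0],
])

```text
clock: 25.5
position: [440.4, 4.9, 121.7]
ee_rot: [0.773, -0.634, -0.0, 0.0]
contact_force: [1.3, -0.5, -1.2]
gripper_width: 44.3
grasp_force: 61.3
```

Run:
```python
from h import *
t=grab('top'); d=grab('side'); s=arm.read_state(); print(s['position'].round(1),s['ee_rot'].round(3),s['gripper_width'],s['wrist_torque'])
W=pts(t); r=(abs(W[...,0]-396)<60)&(abs(W[...,1]+225)<110); k=r&(W[...,2]>15)&(W[...,2]<45); v,u=np.nonzero(k); print(cv2.minAreaRect(ray(t,np.c_[u,v],30)[:,:2].astype(np.float32)),np.median(W[k][:,2]))
cv2.imwrite('pics/a4.png',cv2.resize(cv2.cvtColor(d['image'][170:410,160:400],cv2.COLOR_RGB2BGR),None,fx=2.4,fy=2.4))
```

```text
[440.5   5.  121.8] [ 0.773 -0.634 -0.     0.   ] 44.38809479559188 [ 0.00533803  0.01866625 -0.01614792]
((395.9027099609375, -225.00518798828125), (161.13482666015625, 58.00674057006836), 84.9903335571289) 29.452240506453563
```

View pics/a4.png

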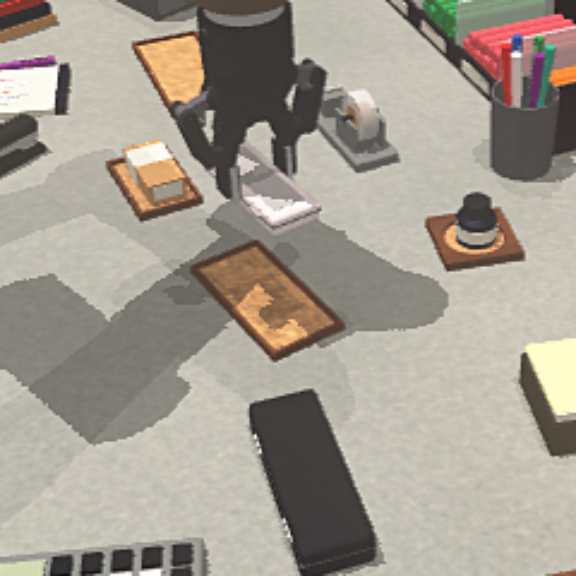

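The tin is level at (270,190) above its tray (265,300). The carton and the bottle sit well, and the case at (310,480) has not moved. Lowering.

Call:
servo_tool([
  [0,0,-0.05,0,0,0,0],
  [0,0,-0.09,0,0,0,0],
  [0,0,-0.09,0,0,0,0],
  [0,0,-0.07,0,0,0,0],
  [0,0,-0.04,0,0,0,0],
  [0,0,-0.02,0,0,0,0],
  [0,0,-0.008,0,0,0,0],
  [0,0,-0.004,0,0,0,0],
  [0,0,-0.003,0,0,0,0],
  [0,0,-0.002,0,0,0,0],
  [0,0,0,0,0,0,0],
  [0,0,0,0,0,0,0],
])

```text
clock: 27.1
position: [440.7, 5.5, 8.8]
ee_rot: [0.774, -0.634, 0.0, -0.0]
contact_force: [0.7, 1.3, -0.9]
gripper_width: 44.9
grasp_force: 61.3
```

Call:
servo_tool([
  [0,0,-0.003,0,0,0,0],
  [0,0,-0.002,0,0,0,0],
  [0,0,0,0,0,0,0],
  [0,0,0,0,0,0,0],
])

```text
clock: 27.6
position: [440.7, 5.5, 7.4]
ee_rot: [0.774, -0.634, 0.0, -0.0]
contact_force: [-1.2, 0.1, 3.4]
gripper_width: 44.7
grasp_force: 61.9
```

Call:
servo_tool([
  [0,0,0,0,0,0,0.55],
  [0,0,0,0,0,0,0.65],
  [0,0,0,0,0,0,0.8],
  [0,0,0,0,0,0,1],
  [0,0,0,0,0,0,1],
  [0,0,0.03,0,0,0,1],
  [0,0,0.07,0,0,0,1],
  [0,0,0.1,0,0,0,1],
  [0,0,0.1,0,0,0,1],
  [-0.03,-0.12,0,0,0,-0.036,1],
  [-0.03,-0.15,0,0,0,-0.036,1],
  [-0.03,-0.15,0,0,0,-0.035,1],
  [-0.03,-0.15,0,0,0,-0.035,1],
  [-0.029,-0.15,0,0,0,0,1],
  [0,-0.049,0,0,0,0,1],
  [0,0,0,0,0,0,1],
  [0,0,0,0,0,0,1],
])

```text
clock: 29.72
position: [396.1, -224.5, 97.4]
ee_rot: [-0.676, 0.737, -0.0, 0.0]
contact_force: [-0.2, 0.2, 0.6]
gripper_width: 85.6
grasp_force: 0.0
```

Run:
```python
from h import *
t=grab('top'); s=arm.read_state(); print(s['position'].round(1),s['ee_rot'].round(3))
W=pts(t); r=(abs(W[...,0]-440)<60)&(abs(W[...,1]-5)<90); k=r&(W[...,2]>15)&(W[...,2]<35); v,u=np.nonzero(k)
print(cv2.minAreaRect(ray(t,np.c_[u,v],23)[:,:2].astype(np.float32)),np.median(W[k][:,2]),np.percentile(W[k][:,2],[5,95]))
```

```text
[ 396.2 -224.4   97.3] [-0.677  0.736 -0.     0.   ]
((442.014404296875, 11.520263671875), (58.540489196777344, 143.9735107421875), 19.25537872314453) 22.774408952059957 [17.77892267 27.46724449]
```

Run:
```python
from h import *
t=load('top'); W=pts(t); r=(abs(W[...,0]-440)<60)&(abs(W[...,1]-5)<90); k=(r&(W[...,2]>17)&(W[...,2]<29)).astype(np.uint8)
k=cv2.morphologyEx(k,cv2.MORPH_OPEN,np.ones((3,3))); v,u=np.nonzero(k)
print(cv2.minAreaRect(ray(t,np.c_[u,v],23)[:,:2].astype(np.float32)))
cv2.imwrite('pics/a5.png',cv2.resize(cv2.cvtColor(t['image'][250:330,270:370],cv2.COLOR_RGB2BGR),None,fx=6,fy=6,interpolation=cv2.INTER_NEAREST))
```

```text
((442.3399658203125, 4.768577575683594), (45.97983169555664, 124.69918823242188), 11.220709800720215)
```

View pics/a5.png

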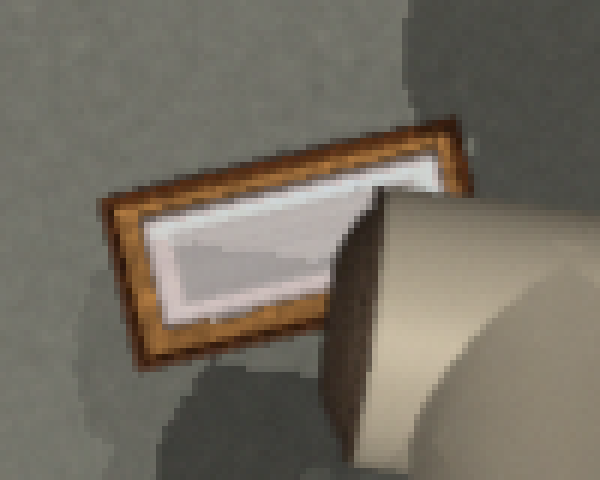

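Call:
servo_tool([
  [0,-0.002,-0.05,0,0,0,1],
  [0,0,-0.08,0,0,0,1],
  [0,0,-0.08,0,0,0,1],
  [0,0,-0.06,0,0,0,1],
  [0,0,-0.03,0,0,0,0.9],
  [0,0,-0.01,0,0,0,0.8],
  [0,0,0,0,0,0,0.75],
  [0,0,0,0,0,0,0.7],
  [0,0,0,0,0,0,0.65],
  [0,0,0,0,0,0,0.6],
  [0,0,0,0,0,0,0],
  [0,0,0,0,0,0,0],
  [0,0,0,0,0,0,0],
])

```text
clock: 31.4
position: [395.9, -225.8, 5.1]
ee_rot: [-0.676, 0.737, -0.0, 0.0]
contact_force: [-1.3, 2.1, 6.9]
gripper_width: 55.0
grasp_force: 63.2
```

The crop shows the tin lying squarely inside its tray, with cork visible round it (forearm partly in view). The case is gripped; lifting and carrying it.

Call:
servo_tool([
  [0,0,0.02,0,0,0,0],
  [0,0,0.03,0,0,0,0],
  [0,0,0.05,0,0,0,0],
  [0,0,0.07,0,0,0,0],
  [0,0,0.08,0,0,0,0],
  [0,0,0.08,0,0,0,0],
  [0,0,0.06,0,0,0,0],
  [0,0,0.03,0,0,0,0],
  [0,0.03,0,0,0,0,0],
  [0.025,0.07,0,0,0,0.0045,0],
  [0.025,0.1,0,0,0,0.005,0],
  [0.025,0.1,0,0,0,0.005,0],
  [0.025,0.1,0,0,0,0.005,0],
  [0.025,0.1,0,0,0,0.005,0],
  [0.025,0.1,0,0,0,0.005,0],
  [0.025,0.1,0,0,0,0.005,0],
  [0.025,0.1,0,0,0,0.005,0],
  [0,0.07,0,0,0,0,0],
  [0,0.03,0,0,0,0,0],
])

```text
clock: 33.78
position: [455.1, 45.2, 129.3]
ee_rot: [-0.705, 0.709, 0.001, -0.001]
contact_force: [-0.2, 0.1, -2.4]
gripper_width: 54.9
grasp_force: 64.0
```

Call:
servo_tool([
  [0,0.04,0,0,0,0,0],
  [0.025,0.08,0,0,0,0.005,0],
  [0.025,0.12,0,0,0,0,0],
  [0.025,0.14,0,0,0,0,0],
  [0.025,0.14,0,0,0,0,0],
  [0.025,0.14,0,0,0,0,0],
  [0,0.14,0,0,0,0,0],
  [0,0.14,0,0,0,0,0],
  [0,0.14,0,0,0,0,0],
  [0,0.11,0,0,0,0,0],
  [0,0.06,0,0,0,0,0],
  [0,0.02,0,0,0,0,0],
  [0,0,0,0,0,0,0],
  [0,0,0,0,0,0,0],
])

```text
clock: 35.52
position: [493.5, 424.0, 130.3]
ee_rot: [0.708, -0.706, 0.0, 0.0]
contact_force: [0.1, 0.1, -1.8]
gripper_width: 54.8
grasp_force: 64.0
```

Run:
```python
from h import *
d=grab('side'); s=arm.read_state(); print(s['position'].round(1),s['ee_rot'].round(3),s['gripper_width'],s['wrist_torque'])
cv2.imwrite('pics/a6.png',cv2.resize(cv2.cvtColor(d['image'][80:330,120:400],cv2.COLOR_RGB2BGR),None,fx=2.4,fy=2.4))
```

```text
[493.6 424.1 130.4] [ 0.708 -0.706  0.     0.   ] 54.78343857405883 [0.05781642 0.03333495 0.01133214]
```

View pics/a6.png

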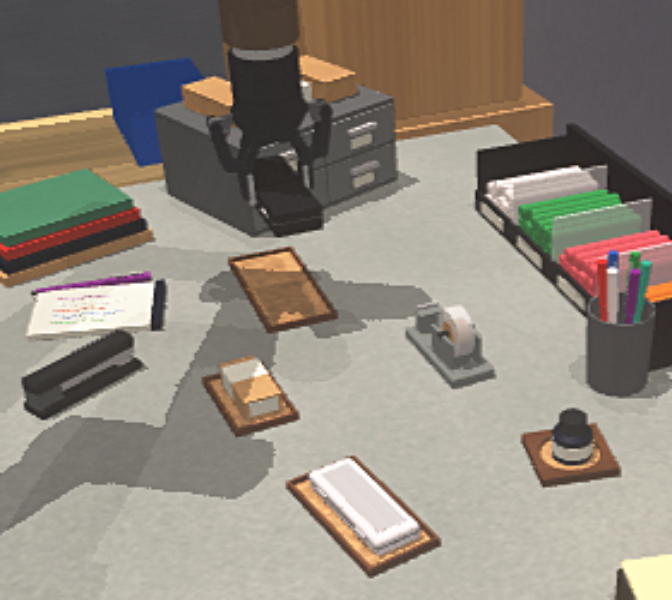

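The case is held level at (275,195), short of its tray (282,288) by about 31 mm in y. The others are all well placed. Completing the shift, then lowering.

Call:
servo_tool([
  [0,0.03,0,0,0,0,0],
  [0,0.045,0,0,0,0,0],
  [0,0.03,-0.03,0,0,0,0],
  [0,0,-0.07,0,0,0,0],
  [0,0,-0.09,0,0,0,0],
  [0,0,-0.09,0,0,0,0],
  [0,0,-0.06,0,0,0,0],
  [0,0,-0.03,0,0,0,0],
  [0,0,-0.015,0,0,0,0],
  [0,0,-0.006,0,0,0,0],
  [0,0,-0.002,0,0,0,0],
  [0,0,0,0,0,0,0],
  [0,0,0,0,0,0,0],
])

```text
clock: 37.2
position: [493.6, 456.8, 12.8]
ee_rot: [0.708, -0.706, -0.0, -0.0]
contact_force: [-0.4, -0.1, -1.4]
gripper_width: 55.0
grasp_force: 64.0
```

Call:
servo_tool([
  [0,-0.003,-0.003,0,0,0,0],
  [0,0,-0.003,0,0,0,0],
  [0,0,-0.002,0,0,0,0],
  [0,0,-0.002,0,0,0,0],
  [0,0,0,0,0,0,0],
  [0,0,0,0,0,0,0],
])

```text
clock: 37.95
position: [493.5, 455.7, 10.2]
ee_rot: [0.708, -0.706, 0.0, -0.0]
contact_force: [-1.9, -1.4, 5.6]
gripper_width: 55.1
grasp_force: 64.9
```

Contact. Releasing and clearing away.

Call:
servo_tool([
  [0,0,0,0,0,0,0.66],
  [0,0,0,0,0,0,0.75],
  [0,0,0,0,0,0,0.9],
  [0,0,0,0,0,0,1],
  [0,0,0,0,0,0,1],
  [0,0,0.03,0,0,0,1],
  [0,0,0.07,0,0,0,1],
  [0,0,0.12,0,0,0,1],
  [0,0,0.15,0,0,0,1],
  [0,0,0.15,0,0,0,1],
  [0,0,0.12,0,0,0,1],
  [-0.15,0,0,0,0,0,1],
  [-0.15,0,0,0,0,0,1],
  [-0.15,0,0,0,0,0,1],
  [0,0,0,0,0,0,1],
  [0,0,0,0,0,0,1],
])

```text
clock: 39.95
position: [358.7, 456.2, 202.2]
ee_rot: [0.708, -0.706, -0.0, -0.001]
contact_force: [0.3, -0.2, -0.6]
gripper_width: 85.3
grasp_force: 0.0
```

Run:
```python
from h import *
t=grab('top','fin_top'); d=grab('side','fin_side'); W=pts(t)
for n,x,y,h,lx,ly in(('case',493,455,35,60,100),('tin',440,5,23,60,85),('carton',396,234,29,50,65)):
    k=((abs(W[...,0]-x)<lx)&(abs(W[...,1]-y)<ly)&(abs(W[...,2]-h)<6)).astype(np.uint8)
    k=cv2.morphologyEx(k,cv2.MORPH_OPEN,np.ones((3,3))); v,u=np.nonzero(k)
    print(n,cv2.minAreaRect(ray(t,np.c_[u,v],h)[:,:2].astype(np.float32)),np.median(W[k>0][:,2]))
cv2.imwrite('pics/a7.png',cv2.resize(cv2.cvtColor(t['image'][130:390,60:460],cv2.COLOR_RGB2BGR),None,fx=2,fy=2))
```

```text
case ((495.1980895996094, 452.6895446777344), (55.699951171875, 157.32789611816406), 0.1641196310520172) 34.98875720085425
tin ((442.35076904296875, 4.647422790527344), (46.03355407714844, 125.41759490966797), 11.466045379638672) 22.78932960933912
carton ((398.6681823730469, 233.00634765625), (40.164913177490234, 84.32464599609375), 4.219962120056152) 28.959582666151164
```

View pics/a7.png

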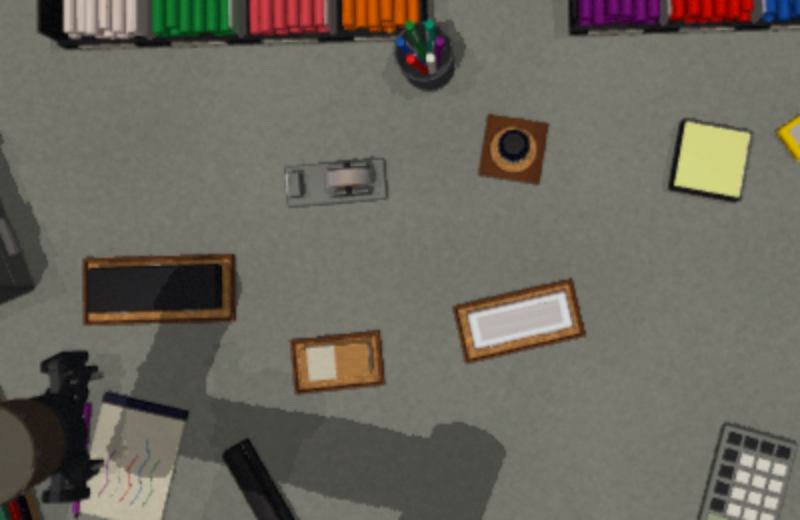

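The final top view shows the case (155,290), carton (340,362), tin (520,320) and bottle (514,147) each inside its tray. Top heights are 35, 29 and 23 mm for the case, carton and tin, as expected when lying flat on the cork. The dispenser and cup are where they were. Handing in.

```bash
python3 -c "
from bench import arm
print(arm.job_done())"
```

```text
the job is handed in; nothing more can be done
None
```

The bottle, carton, tin and case were set down in that order, each upright and flat in its own tray, with the dispenser and cup left where they stood; I handed the job in at about 40 s of the 115 s limit.

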